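Shut and lock the service panel of a vacuum packer's pump unit

TASK

Push the raised service panel of the low steel pump unit down with your fingertips until it is fully shut. Then set the fingertips in the slot of the round blue quarter-turn fastener and turn it clockwise (seen from above) to its stop, so that the slot lines up with the two green dots and the panel is locked. Do not turn the fastener before the panel is shut, do not lift the panel further open, and leave the two small dropper bottles and the vial in front of the unit where they stand.

Things in the scene. Friction and masses are not known exactly. Their poses are not given: they have to be found in the camera images.
- unit: Low stainless pump unit, 210 (its x) x 250 (its y) x 60 mm without the panel, fixed to the table. Origin under its centre on the table; x points away from the robot at yaw 0, y to the left, z up. Open on top; the panel covers it. The vents and the red rocker switch are on its -x side.
- panel (a joint): Angle of the service panel, rad: 0 = fully shut (lies flat on the unit, a hard stop), growing as the free edge rises. Hinged along the unit's left (+y) top edge; the free edge is at the unit's -y side. A stiff hinge: the panel stays where it is left, and a push of about 3 N near the free edge moves it. Starts between 0.4 and 0.75.
- panel_hinge (a point): Point on the panel's hinge line, at the middle of its length: 125 mm to +y of the unit's centre, 60 mm above the table. Axes of the panel: x along the hinge, y from the free edge towards the hinge, z out of the panel's upper face.
- panel_press (a point): Centre of the black ribbed press strip (70 x 24 mm) on the panel's upper face, near the free edge: 227 mm from the hinge line, 26 mm above the panel's underside. The panel is a 210 x 250 x 26 mm aluminium slab; its upper face is 86 mm above the table when shut. Axes as panel_hinge.
- fastener (a joint): Angle of the fastener, rad: 0 = unlocked (slot along the hinge, at the two red dots), 1.57 = locked, at a hard stop (slot at right angles to the hinge, at the two green dots). Grows clockwise seen from above. Starts between 0 and 0.35. It stays where it is left; about 0.2 N m turns it (6 N at slot_end).
- fastener_face (a point): Centre of the fastener's face, on its turning axis, flush with the panel's upper face and 130 mm from the hinge line. Blue disc, 109 mm diameter, sunk in the panel; one straight black-floored slot right across it, 40 mm wide, 15 mm deep, vertical walls. The panel encloses its rim: only the slot walls can be pushed. Axes turn with it: x along the slot, z out of the face.
- slot_end (a point): Point on the floor of the slot, on its middle line, 34 mm from the turning axis: the end of the slot that is nearer to the robot at the start. The panel's wall closes the slot 56 mm from the axis. The other end of the slot is the same and may be used as well.
- dropper_bottle: Loose white dropper bottle with a green band and a red cap, 25x25x75 mm, upright in front of the unit, origin at the centre of its underside. Bystander.
- sample_vial: Loose clear vial with a black cap, 25x25x61 mm, upright in front of the unit, origin at the centre of its underside. Bystander.
- green_dropper: Loose white dropper bottle with a green cap, 27x27x75 mm, upright in front of the unit, origin at the centre of its underside. Bystander.

How it is judged (in metres and radians):
On the way:
1. the panel is pushed fully shut (within 0.03 rad) while the fastener is still unlocked (under 0.6 rad) (value of joint panel below 0.03 rad and value of joint fastener below 0.6 rad), for 0.2 s.
At the end, for the whole second after the job is handed in: The panel is shut (joint under 0.03 rad), the fastener is at its locked stop (joint over 1.45 rad) and still, and the bottles and the vial stand within 20 mm of where they were (value of joint panel below 0.03 rad and value of joint fastener above 1.45 rad and velocity of joint fastener below 0.05 rad/s and distance of each of dropper_bottle, sample_vial, green_dropper from where it was at the start of the episode below 0.02 m); the robot touches nothing.
It fails at once if the fastener is turned (over 0.7 rad) while the panel is not shut (over 0.08 rad) (value of joint panel above 0.08 rad and value of joint fastener above 0.7 rad).
It fails at once if the panel is lifted further open (over 0.85 rad) (value of joint panel above 0.85 rad).
It fails at once if a bottle or the vial is moved more than 20 mm, lifted or tipped over (distance of any of dropper_bottle, sample_vial, green_dropper from where it was at the start of the episode above 0.02 m or angle between any of dropper_bottle, sample_vial, green_dropper's own z axis and vertical above 0.4 rad).
It also fails if it takes over 51 s, if anything falls off the work surface, if the arm or the gripper's body presses on something with over 40 N, if the wrist force passes 120 N, or if a joint passes its speed limit or range.

ROBOT

A 6-joint arm with a two-finger parallel gripper is mounted at the origin on the work surface; the furniture and walls round the work are solid. World frame = base frame: x ahead of the robot, y to its left, z up, the work surface at z = 0. Lengths are in m, angles in degrees, forces in N, time in s.
With the tool pointing down it reaches from about 0.3 to 0.75 m from the base axis. Payload 8.5 kg.
Tool frame: the origin (TCP) lies at the very end of the fingers, on their centre line; the grasp point (between the pads) lies 19 mm behind it; z points along the fingers, y is the line along which they close (so a half turn about z gives the same grasp; the last joint's range is limited). The gripper opens to 85 mm and grips with 20 to 120 N. Pads are 22 mm wide; open, the fingers measure 114 mm over their backs; the gripper's body (76 mm by 85 mm) begins 54 mm behind the grasp point. The pads swing forward as they close: fully open they stand 13 mm farther back than shut.
Start: joints at [54.7, 21.807, 74.336, -0, 83.858, -12.336], TCP at [0.215, 0.506, 0.231] pointing down, gripper open.
Joint ranges: [-178.18, 178.18], [-50.72, 133.34], [12.68, 142.11], [-81.47, 261.47], [9.98, 163.14], [-165.26, 165.26]. Speed limits (degrees/s): [136.94, 136.94, 180, 180, 180, 180].

INTERFACE

Orientations are given as a 3x3 rotation matrix whose columns are the frame's x, y, z axes.
In Python, from rig import observe, cams, ticket gives the robot as it stands.
- The arm moves only by the tool move_arm, never from a script. Its arguments are lists of equal length, an entry for each row: "jaw": the finger opening in cm, from 0 to 8.54; "dp": the shift along the tool's x, y, z in cm, a list of three; "turn": the turn, a rotation vector about the tool's x, y, z in rad, a list of three. In form: {"jaw": [jaw, ...], "dp": [[tx, ty, tz], ...], "turn": [[wx, wy, wz], ...]}. A call has 1 to 12 rows; each row shifts and turns the commanded pose from where the row before left it, along the tool's axes as they then stand; what a row does not reach is not made up. A row lasts 1/12 s, in which the tool goes at most 41.7 mm and 7.16 degrees, less where a joint would pass 70% of its speed; a pose out of reach is approached as far as the arm can. A call is refused whole if a number of a shift passes 4.17 or a number of a turn 0.125, either way. A call with a gripper value outside its range is refused whole. The fingers move at their own pace and stop on an object; "force" is the grip in N (left out, the last holds). Time passes only in rows, so rows that do not move let the fingers close. It gives the time, the measured TCP pose, the force, the opening and the grip force at its end, in the units of the state.
- observe(): the state, without advancing time (a new reading comes with each control period).
- cams.get_image(name): name is "side" or "top" or "wrist"; returns (picture, depth): 400x640x3 uint8, red, green, blue; 400x640 float32, m along the optical axis (not along the pixel's ray), 0 where there is no reading.
- cams.calibration(name): a dict with "vertical_fov" (degrees; the focal length in pixels is half the picture's height over the tangent of half this angle, whatever the lens; pixels are square), "cx", "cy" (the principal point, pixels), "view" (4x4, takes a point from world to camera coordinates); the wrist camera has in their place "tool_from_camera" (4x4, takes a point from camera to tool coordinates, whose origin is the TCP and whose axes are the flange's). Camera axes: x right, y up, looking along -z (the intrinsics and any distortion apply to the point x, -y, -z); pixel columns grow to the right and rows downward; lengths in m; the calibration is good to about 2 mm. The wrist camera is an equidistant fisheye: a pixel r from the principal point sees the ray r / f radians off the axis. A picture is of the moment at which its call begins: read the wrist's pose just before it. calibration takes no time and is no camera call.
- ticket.close_job(): hands the job in; it is judged then, once.
Trained networks look in the newest picture that a camera, given by its name, has taken for a name from the list of things; names that differ only in an ending like _2 or _b are one class to them, and where a whole thing is asked for, a point or a joint stands for the part that bears it (a point fixed in the world has none). Each returns a list of dicts, best first, with "p" (0 to 1); they miss things now and then, are a little off and sometimes report something else, mostly with a low value. They report only what shows in the picture. A call takes as long as a camera call.
- cams.spot_in(camera, query): "box" ([centre column, centre row, width, height] as shares, 0 to 1, of the picture: columns of its width, rows of its height, round what is visible of it).
- cams.outline_of(camera, query): "mask" (400x640 bool, what is visible of it) and "box" ([centre column, centre row, width, height] as shares, 0 to 1, of the picture: columns of its width, rows of its height, round what is visible of it).
- cams.mark_of(camera, query): "location" ([column, row] as shares, 0 to 1, of the picture: columns of its width, rows of its height: a listed point, or the origin of a listed thing).
The state is a dict: "time_s": time; "q": joint angles; "qvel": joint speeds; "joint_efforts": joint torques, N m; "position": TCP position; "tool_rot": TCP orientation; "ft_force": force on the tool from outside, world axes, zero at the start; "wrist_torque": the same for the moment, N m; "grip_width": finger opening in m; "gripper_force": force on a finger pad.
Only numpy, scipy, OpenCV 4.12 (cv2) and the standard library are available. Lean on these libraries where they do the work, as an engineer would, in place of code of your own. Each camera call takes 0.05 s, during which the arm holds its last target. There are 200 camera calls.

## Working session

There is one attempt and no reset: what is moved stays moved. The work goes in short steps, Python scripts to look and compute and a tool call to move; the robot and the scene stay as the last step left them, time stands still between calls to the robot, and variables do not carry over. Pictures are saved under pics/ and viewed, at most 10 in all, crops included, and the job is handed in when it is done.

Besides the shell and the picture viewer there is one more tool, called after ">>>" by a JSON object that holds its "op" and its "data". move_arm: Moves the arm, as the interface text tells. Its arguments: {"type":"object","properties":{"jaw":{"type":"array","items":{"type":"number"}},"dp":{"type":"array","items":{"type":"array","items":{"type":"number"}}},"turn":{"type":"array","items":{"type":"array","items":{"type":"number"}}},"force":{"type":"number"}},"required":["jaw","dp","turn"]}

```bash
mkdir -p pics; ls
cat > h.py <<'E'
import numpy as np, cv2
from rig import observe, cams, ticket
def world(name,px,d):
    c=cams.calibration(name); f=200/np.tan(np.radians(c["vertical_fov"])/2)
    px=np.atleast_2d(px); x=(px[:,0]-c["cx"])/f*d; y=(px[:,1]-c["cy"])/f*d
    P=np.c_[x,-y,-d*np.ones(len(px)),np.ones(len(px))]
    return (np.linalg.inv(np.array(c["view"]))@P.T).T[:,:3]
def at(name,D,loc):
    u,v=loc[0]*640,loc[1]*400
    p=D[int(v)-2:int(v)+3,int(u)-2:int(u)+3]; p=p[p>0]
    return world(name,[[u,v]],np.median(p))[0] if len(p) else None
def save(n,I): cv2.imwrite("pics/"+n+".png",I[:,:,::-1])
E
python3 - <<'E'
from h import *
for n in("top","side"):
    I,D=cams.get_image(n); save(n+"0",I); print(n,{k:v for k,v in cams.calibration(n).items() if k!="view"})
    for q in("panel_hinge","panel_press","fastener_face","slot_end","unit","dropper_bottle","sample_vial","green_dropper"):
        for r in cams.mark_of(n,q)[:2]: print(q,round(r["p"],2),np.round(np.array(r["location"])*[640,400],1),np.round(at(n,D,r["location"]),3))
s=observe(); print(s["time_s"],s["position"],np.round(s["tool_rot"],3))
E
```

```text
pics
top {'vertical_fov': 44.582011937536926, 'cx': 313.2635375621291, 'cy': 206.02259065662747}
panel_hinge 0.8 [227.2 220.4] [0.475 0.141 0.096]
panel_press 0.58 [318.8 173.5] [ 0.541 -0.011  0.207]
slot_end 0.97 [277.7 215.2] [0.483 0.053 0.133]
unit 0.8 [295.8 197.4] [0.508 0.023 0.177]
dropper_bottle 0.43 [289.6 285.3] [0.365 0.034 0.064]
sample_vial 0.7 [359.  260.2] [ 0.41  -0.086  0.061]
green_dropper 0.61 [333.4 269.4] [ 0.394 -0.041  0.065]
side {'vertical_fov': 53.05602164770267, 'cx': 327.4934898861111, 'cy': 197.4420241408282}
panel_hinge 0.28 [324.8 220. ] [ 0.494 -0.035  0.049]
panel_press 0.67 [337.8 139.7] [ 1.819  2.152 -0.756]
unit 0.79 [325.4 220.6] [ 0.495 -0.036  0.048]
dropper_bottle 0.59 [255.9 243.5] [0.356 0.019 0.007]
sample_vial 0.85 [302.2 267.2] [ 0.405 -0.103  0.008]
green_dropper 0.66 [284.1 254.4] [ 0.387 -0.059  0.017]
0.9 [0.21457656 0.50638924 0.23133576] [[-0.921  0.39   0.   ]
 [ 0.39   0.921 -0.   ]
 [-0.     0.    -1.   ]]
```

View pics/top0.png

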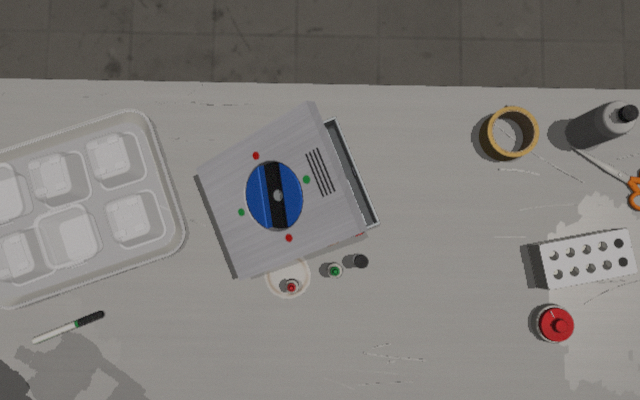

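View pics/side0.png

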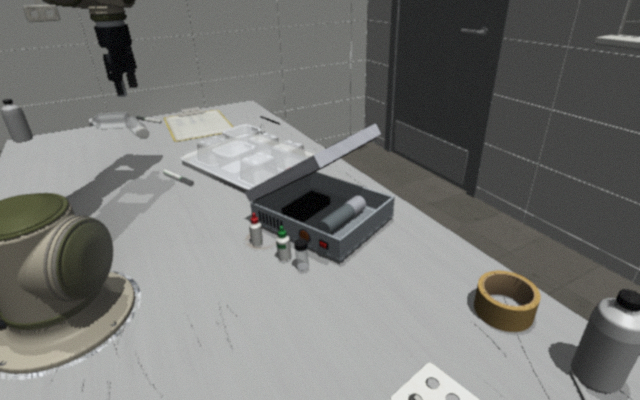

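Run:
```python
from h import *
I,D=cams.get_image("top")
# panel upper plane & yaw: fit plane around the panel, mask from detector
for q in("panel_press","unit","panel_hinge"):
    for r in cams.outline_of("top",q)[:1]: 
        m=r["mask"]&(D>0); print(q,r["p"],np.array(r["box"])*[640,400,640,400],m.sum())
        v,u=np.nonzero(m); P=np.array(world("top",np.c_[u,v],1.0)) 
        c=cams.calibration("top"); o=np.linalg.inv(np.array(c["view"]))[:3,3]
        P=o+(P-o)*D[v,u][:,None]
        # ransac plane
        g=np.random.default_rng(0);best=None
        for _ in range(300):
            a=P[g.choice(len(P),3,False)]; n=np.cross(a[1]-a[0],a[2]-a[0]); 
            if np.linalg.norm(n)<1e-5: continue
            n/=np.linalg.norm(n); k=abs((P-a[0])@n)<.003
            if best is None or k.sum()>best.sum(): best=k
        Q=P[best]; n=np.linalg.svd(Q-Q.mean(0),full_matrices=False)[2][2]; n*=np.sign(n[2])
        print("n",n,"angle",np.arccos(n[2]),"yaw of -y dir",np.degrees(np.arctan2(n[1],n[0])),"mean",Q.mean(0),best.sum())
        R=cv2.minAreaRect(Q[:,:2].astype(np.float32)); print(R,np.round(cv2.boxPoints(R),3).tolist())
```

```text
panel_press 0.87 [281.728 189.2   170.496 178.   ] 18114
n [-0.21738784  0.51397175  0.82980454] angle 0.5920389926102764 yaw of -y dir 112.92626237879473 mean [0.51208781 0.05540979 0.15857309] 15519
((0.5098720788955688, 0.0639733150601387), (0.21048322319984436, 0.20989713072776794), 23.164087295532227) [[0.3720000088214874, 0.11900000274181366], [0.45399999618530273, -0.07400000095367432], [0.6480000019073486, 0.008999999612569809], [0.5649999976158142, 0.20200000703334808]]
unit 0.7 [287.488 192.04  179.008 177.92 ] 19533
n [-0.21740538  0.51401617  0.82977243] angle 0.5920965247411111 yaw of -y dir 112.92614369302042 mean [0.51250881 0.05485269 0.1590212 ] 15410
((0.5099090933799744, 0.06399388611316681), (0.21045781672000885, 0.2097015082836151), 23.06683921813965) [[0.3720000088214874, 0.11900000274181366], [0.45399999618530273, -0.07400000095367432], [0.6480000019073486, 0.008999999612569809], [0.5659999847412109, 0.20200000703334808]]
panel_hinge 0.78 [280.768 189.6   171.52  176.4  ] 18047
n [-0.21749318  0.51402178  0.82974594] angle 0.5921439845913814 yaw of -y dir 112.93422018211093 mean [0.51225579 0.05534067 0.15867732] 15523
((0.5098616480827332, 0.06400166451931), (0.21056890487670898, 0.20990091562271118), 23.137182235717773) [[0.3720000088214874, 0.11900000274181366], [0.45399999618530273, -0.07400000095367432], [0.6480000019073486, 0.008999999612569809], [0.5649999976158142, 0.20200000703334808]]
```

The views show the panel raised about 0.59 rad, with the unit yawed about 23°. The fastener is at top-view pixel (277,195) and the press strip at (319,172). The bottles stand at (291,287), (334,270) and (360,262). I'll go above the press strip with the jaw closed.

>>> {"op": "move_arm", "data": {"jaw": [0,0,0,0,0,0,0,0,0,0], "dp": [[-2.5,-1.75,-0.6],[-2.5,-1.75,-0.6],[-2.5,-1.75,-0.6],[-2.5,-1.75,-0.6],[-2.5,-1.75,-0.6],[-2.5,-1.75,-0.6],[-2.5,-1.75,-0.6],[-2.5,-1.75,0],[-2.5,-1.75,0],[-2.5,-1.75,0]], "turn": [[0,0,0],[0,0,0],[0,0,0],[0,0,0],[0,0,0],[0,0,0],[0,0,0],[0,0,0],[0,0,0],[0,0,0]]}}

```text
time_s: 1.93
position: [0.3771, 0.2464, 0.2736]
tool_rot: [[-0.921, 0.39, 0.001], [0.39, 0.921, 0.0], [-0.001, 0.0, -1.0]]
ft_force: [1.4, -0.3, -0.8]
grip_width: -0.0002
gripper_force: 0.0
```

>>> {"op": "move_arm", "data": {"jaw": [0,0,0,0,0,0,0,0,0,0], "dp": [[-2.5,-1.75,0],[-2.5,-1.75,0],[-2.5,-1.75,0],[-2.5,-1.75,0],[-2.5,-1.75,0],[-2.5,-1.75,0],[-2.5,-1.75,0],[-2.5,-1.75,0],[-2.5,-1.75,0],[-2.5,-1.75,0]], "turn": [[0,0,0],[0,0,0],[0,0,0],[0,0,0],[0,0,0],[0,0,0],[0,0,0],[0,0,0],[0,0,0],[0,0,0]]}}

```text
time_s: 2.77
position: [0.539, -0.0124, 0.2734]
tool_rot: [[-0.921, 0.39, 0.0], [0.39, 0.921, -0.0], [-0.0, 0.0, -1.0]]
ft_force: [0.6, 0.7, -0.1]
grip_width: -0.0002
gripper_force: 0.0
```

>>> {"op": "move_arm", "data": {"jaw": [0,0,0,0,0,0,0,0,0], "dp": [[0,0,0],[0,0,0],[0,0,0],[0,0,0],[0,0,0],[0,0,0],[0,0,0],[0,0,0],[0,0,0]], "turn": [[0,0,0.11],[0,0,0.11],[0,0,0.11],[0,0,0.11],[0,0,0.11],[0,0,0.11],[0,0,0.11],[0,0,0],[0,0,0]]}}

```text
time_s: 3.52
position: [0.5384, -0.0109, 0.2733]
tool_rot: [[-0.392, 0.92, -0.0], [0.92, 0.392, 0.0], [0.0, 0.0, -1.0]]
ft_force: [-0.4, -0.6, -0.1]
grip_width: 0.0002
gripper_force: 0.0
```

>>> {"op": "move_arm", "data": {"jaw": [0,0,0,0,0,0,0,0,0,0,0,0], "dp": [[-0.1,0.1,1.9],[-0.1,0.1,1.9],[-0.1,0.1,1.9],[0,0,0.8],[-0.64,0,0.83],[-0.64,0,0.83],[-0.62,0,0.97],[-0.62,0,0.97],[-0.51,0,1.02],[-0.51,0,1.02],[-0.4,0,1.07],[-0.4,0,1.07]], "turn": [[0,0,0],[0,0,0],[0,0,0],[0,0,0],[0,0,0],[0,0,0],[0,0,0],[0,0,0],[0,0,0],[0,0,0],[0,0,0],[0,0,0]]}}

```text
time_s: 4.52
position: [0.5595, -0.0531, 0.1295]
tool_rot: [[-0.389, 0.921, 0.0], [0.921, 0.389, -0.0], [-0.0, 0.0, -1.0]]
ft_force: [0.5, 0.9, 0.4]
grip_width: -0.0001
gripper_force: 0.5
```

>>> {"op": "move_arm", "data": {"jaw": [0,0,0,0,0,0,0], "dp": [[-0.3,0,1.1],[-0.3,0,1.1],[-0.18,0,1.12],[-0.18,0,0.9],[0,0,0.2],[0,0,0.1],[0,0,0]], "turn": [[0,0,0],[0,0,0],[0,0,0],[0,0,0],[0,0,0],[0,0,0],[0,0,0]]}}

```text
time_s: 5.1
position: [0.5628, -0.0615, 0.0859]
tool_rot: [[-0.39, 0.921, 0.0], [0.921, 0.39, -0.001], [-0.001, -0.0, -1.0]]
ft_force: [-4.0, -0.3, 9.9]
grip_width: 0.0004
gripper_force: 5.0
```

>>> {"op": "move_arm", "data": {"jaw": [0,0,0,0,0,0,0,0,0,0,0,0], "dp": [[0,0,0.1],[0,0,0.1],[0,0,0],[0,0,0],[0,0,0],[0,0,-2],[0,0,-3.5],[0,0,-3.5],[0,0,-3],[0,0,0],[0,0,0],[0,0,0]], "turn": [[0,0,0],[0,0,0],[0,0,0],[0,0,0],[0,0,0],[0,0,0],[0,0,0],[0,0,0],[0,0,0],[0,0,0],[0,0,0],[0,0,0]]}}

```text
time_s: 6.1
position: [0.5625, -0.0612, 0.2021]
tool_rot: [[-0.39, 0.921, -0.002], [0.921, 0.39, 0.001], [0.001, -0.001, -1.0]]
ft_force: [-1.0, 0.6, -0.8]
grip_width: -0.0
gripper_force: 0.0
```

Run:
```python
from h import *
s=observe(); p=np.array(s["position"]);R=np.array(s["tool_rot"]); c=cams.calibration("wrist"); print(s["position"],s["ft_force"])
I,D=cams.get_image("wrist"); save("w1",I)
f=200/np.tan(np.radians(c["vertical_fov"])/2); T=np.array(c["tool_from_camera"]); print(f,c["cx"],c["cy"],np.round(T,3))
def ray(px):
    x,y=px[0]-c["cx"],px[1]-c["cy"]; r=np.hypot(x,y); t=r/f
    v=np.array([np.sin(t)*x/r,-np.sin(t)*y/r,-np.cos(t)]); 
    o=R@T[:3,3]+p; return o,R@T[:3,:3]@v
for q in("fastener_face","slot_end","panel_hinge","panel_press"):
    for r in cams.mark_of("wrist",q)[:2]:
        px=np.array(r["location"])*[640,400]; o,v=ray(px); z={"slot_end":.071,"panel_hinge":.06}.get(q,.086)
        print(q,round(r["p"],2),px,np.round(o+v*(z-o[2])/v[2],4))
I,D=cams.get_image("top"); save("t1",cv2.resize(I[80:300,180:420],None,fx=2.5,fy=2.5))
for q in("fastener_face","slot_end"):
    for r in cams.mark_of("top",q)[:1]: print(q,r["p"],np.array(r["location"])*[640,400],at("top",D,r["location"]))
```

```text
[ 0.56249586 -0.06118447  0.20209126] [-0.98335038  0.62220369 -0.84155236]
309.70691628693146 318.5676913802301 197.66004972030865 [[ 0.     0.954  0.3    0.077]
 [ 1.    -0.001  0.001 -0.   ]
 [ 0.001  0.3   -0.954 -0.141]
 [ 0.     0.     0.     1.   ]]
fastener_face 0.88 [323.008  84.28 ] [0.5291 0.0258 0.086 ]
slot_end 0.61 [281.792  70.2  ] [0.491  0.0248 0.071 ]
panel_press 0.73 [319.424 197.52 ] [ 0.5641 -0.0643  0.086 ]
```

View pics/w1.png

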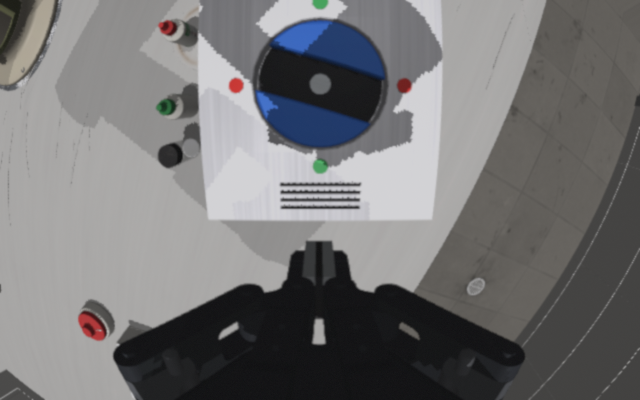

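View pics/t1.png

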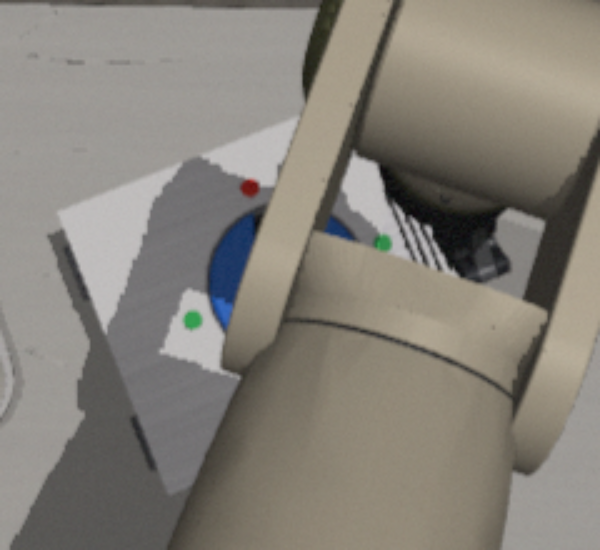

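The panel looks shut. The fastener centre is at wrist pixel (320,84), and the slot is tilted about 16° clockwise from the red dots at (236,85) and (404,85).

>>> {"op": "move_arm", "data": {"jaw": [6,6,6,6,6,6,6,6,6,6,6], "dp": [[3.15,0,0],[3.15,0,0],[3.15,0,0],[0,0,0],[0,0,0],[0,0,0],[0,0,3],[0,0,3],[0,0,2],[0,0,0],[0,0,0]], "turn": [[0,0,0],[0,0,0],[0,0,0],[0,0,0.09],[0,0,0.09],[0,0,0.1],[0,0,0],[0,0,0],[0,0,0],[0,0,0],[0,0,0]]}}

```text
time_s: 7.42
position: [0.5261, 0.0257, 0.1232]
tool_rot: [[-0.12, 0.993, -0.001], [0.993, 0.12, 0.0], [0.0, -0.001, -1.0]]
ft_force: [1.1, -0.2, 0.4]
grip_width: 0.0601
gripper_force: 0.0
```

Run:
```python
from h import *
print(observe()["position"])
I,D=cams.get_image("wrist"); save("w2",I)
I,D=cams.get_image("side"); save("s2",cv2.resize(I[100:280,200:440],None,fx=3,fy=3))
```

```text
[0.52608869 0.02569025 0.12322982]
```

View pics/w2.png

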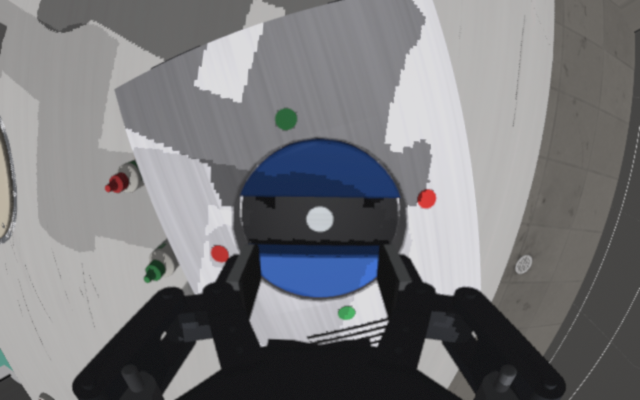

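View pics/s2.png

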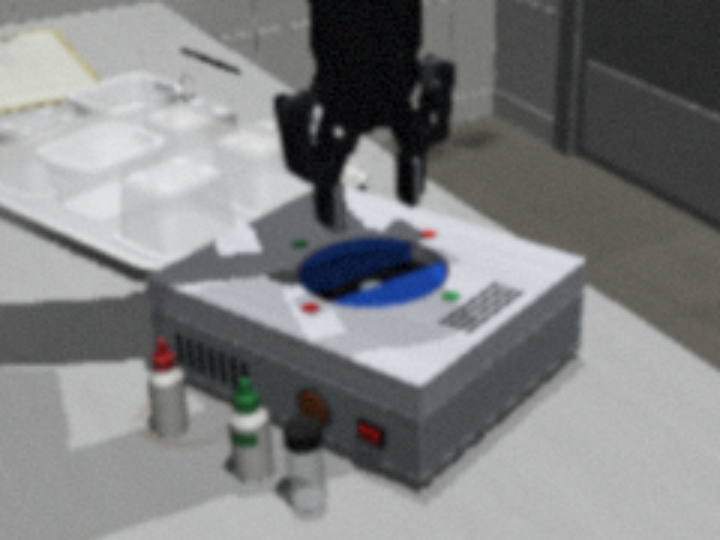

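The slot is now parallel to the finger line, centred at wrist pixel (319,218), and the panel is flat. I'll descend.

>>> {"op": "move_arm", "data": {"jaw": [6,6,6,6,6,6], "dp": [[0,0,1.5],[0,0,1.5],[0,0,1],[0,0,0.6],[0,0,0],[0,0,0]], "turn": [[0,0,0],[0,0,0],[0,0,0],[0,0,0],[0,0,0],[0,0,0]]}}

```text
time_s: 8.02
position: [0.5267, 0.0256, 0.0783]
tool_rot: [[-0.12, 0.993, 0.002], [0.993, 0.12, -0.0], [-0.0, 0.001, -1.0]]
ft_force: [0.9, 0.3, 0.7]
grip_width: 0.0597
gripper_force: 0.0
```

>>> {"op": "move_arm", "data": {"jaw": [6,6,6,6], "dp": [[0,0,0.2],[0,0,0.1],[0,0,0],[0,0,0]], "turn": [[0,0,0],[0,0,0],[0,0,0],[0,0,0]]}}

```text
time_s: 8.35
position: [0.5263, 0.0257, 0.0746]
tool_rot: [[-0.12, 0.993, 0.0], [0.993, 0.12, -0.0], [-0.0, 0.0, -1.0]]
ft_force: [0.2, 0.9, 0.5]
grip_width: 0.0598
gripper_force: 0.0
```

>>> {"op": "move_arm", "data": {"jaw": [6,6,6,6,6,6,6,6,6,6,6,6], "dp": [[0,0,0.2],[0,0,0.1],[0,0,0],[0,0,0],[0,0,0],[0,0,0],[0,0,0],[0,0,0],[0,0,0],[0,0,0],[0,0,0],[0,0,0]], "turn": [[0,0,0],[0,0,0],[0,0,0.08],[0,0,0.08],[0,0,0.08],[0,0,0.08],[0,0,0.08],[0,0,0.08],[0,0,0.08],[0,0,0.08],[0,0,0],[0,0,0]]}}

```text
time_s: 9.35
position: [0.5261, 0.0258, 0.0712]
tool_rot: [[0.495, 0.869, -0.0], [0.869, -0.495, 0.0], [0.0, -0.0, -1.0]]
ft_force: [-0.8, 1.6, -0.6]
grip_width: 0.0598
gripper_force: 0.6
```

Run:
```python
from h import *
s=observe(); print(s["ft_force"],s["wrist_torque"],s["q"])
I,D=cams.get_image("wrist"); save("w3",I)
```

```text
[-0.78636257  1.56927703 -0.61047299] [ 0.21854503 -0.05106875  0.05229984] [-1.00837716e+01  2.95968679e+01  9.12703932e+01  7.83385905e-03
  5.91428118e+01  1.95670199e+01]
```

View pics/w3.png

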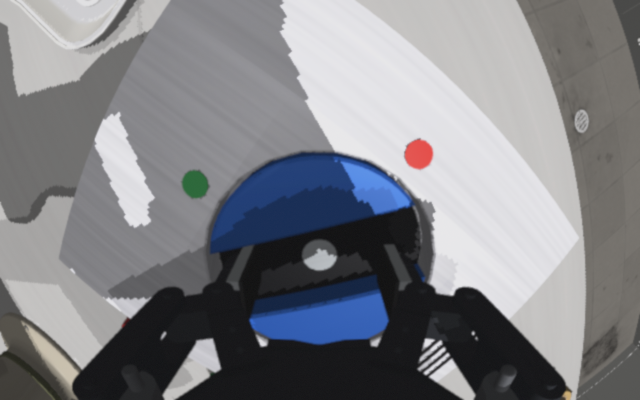

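The fingers are engaged and the fastener is following, lagging about 11°. I'll keep turning.

>>> {"op": "move_arm", "data": {"jaw": [6,6,6,6,6,6,6,6,6,6,6,6], "dp": [[0,0,0],[0,0,0],[0,0,0],[0,0,0],[0,0,0],[0,0,0],[0,0,0],[0,0,0],[0,0,0],[0,0,0],[0,0,0],[0,0,0]], "turn": [[0,0,0.08],[0,0,0.08],[0,0,0.08],[0,0,0.08],[0,0,0.08],[0,0,0.08],[0,0,0.08],[0,0,0.08],[0,0,0.08],[0,0,0.08],[0,0,0],[0,0,0]]}}

```text
time_s: 10.4
position: [0.5262, 0.0258, 0.0713]
tool_rot: [[0.968, 0.252, -0.0], [0.252, -0.968, 0.0], [0.0, -0.0, -1.0]]
ft_force: [1.0, 2.7, 0.4]
grip_width: 0.0603
gripper_force: 1.2
```

```bash
python3 -c "
from h import *
s=observe(); print(s['ft_force'],s['wrist_torque'])"
```

```text
[1.03437525 2.67862224 0.38155905] [ 0.45427288 -0.22125732  0.02522247]
```

>>> {"op": "move_arm", "data": {"jaw": [6,6,6,6], "dp": [[0,0,0],[0,0,0],[0,0,0],[0,0,0]], "turn": [[0,0,0.04],[0,0,0.03],[0,0,0],[0,0,0]]}}

```text
time_s: 10.73
position: [0.5264, 0.0258, 0.0714]
tool_rot: [[0.983, 0.183, 0.001], [0.183, -0.983, 0.0], [0.001, -0.0, -1.0]]
ft_force: [2.8, 2.3, -1.4]
grip_width: 0.0599
gripper_force: 2.1
```

```bash
python3 -c "
from h import *
s=observe(); print(s['ft_force'],s['wrist_torque'],s['gripper_force'],s['tool_rot'])
I,D=cams.get_image('wrist'); save('w4',I)"
```

```text
[ 2.7638525   2.3195304  -1.38313268] [ 0.54569031 -0.45794389  0.10407365] 2.055711496850563 [[ 9.83162550e-01  1.82732353e-01  5.35720547e-04]
 [ 1.82732275e-01 -9.83162692e-01  1.91796284e-04]
 [ 5.61747841e-04 -9.06734894e-05 -9.99999838e-01]]
```

View pics/w4.png

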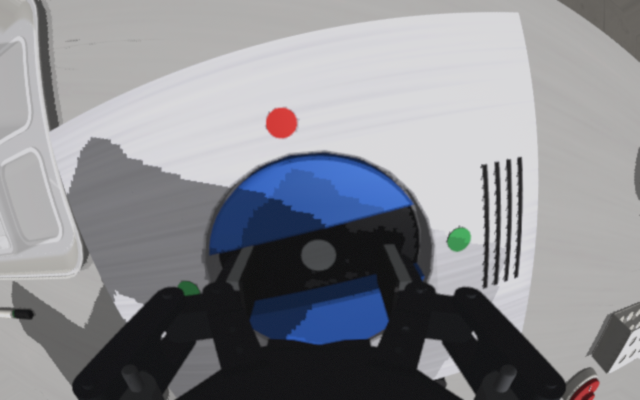

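The slot is a few degrees short of the green dots at (188,289) and (459,238). I'll turn further to reach the stop.

>>> {"op": "move_arm", "data": {"jaw": [6,6,6,6,6], "dp": [[0,0,0],[0,0,0],[0,0,0],[0,0,0],[0,0,0]], "turn": [[0,0,0.04],[0,0,0.04],[0,0,0.02],[0,0,0],[0,0,0]]}}

```text
time_s: 11.2
position: [0.5265, 0.0258, 0.0713]
tool_rot: [[0.996, 0.088, 0.001], [0.088, -0.996, -0.001], [0.001, 0.001, -1.0]]
ft_force: [3.1, 2.9, -3.4]
grip_width: 0.0598
gripper_force: 27.5
```

```bash
python3 -c "
from h import *
s=observe(); print(s['ft_force'],s['wrist_torque'],s['gripper_force'],s['joint_efforts'])"
```

```text
[ 3.13157185  2.85674683 -3.37107062] [ 0.70740065 -0.63703167  2.33617299] 27.5047943321988 [ -4.09898266 -46.75655007 -15.89974523   0.16193022   0.78559784
   2.35421017]
```

>>> {"op": "move_arm", "data": {"jaw": [6,6,6,6], "dp": [[0,0,0],[0,0,0],[0,0,0],[0,0,0]], "turn": [[0,0,0.03],[0,0,0.02],[0,0,0],[0,0,0]]}}

```text
time_s: 11.53
position: [0.5267, 0.025, 0.0714]
tool_rot: [[0.999, 0.044, 0.001], [0.044, -0.999, -0.005], [0.001, 0.005, -1.0]]
ft_force: [5.3, 0.7, -3.6]
grip_width: 0.06
gripper_force: 77.1
```

```bash
python3 -c "
from h import *
s=observe(); print(s['ft_force'],s['wrist_torque'],s['gripper_force'],s['joint_efforts'],s['tool_rot'])
I,D=cams.get_image('wrist'); save('w5',I)"
```

```text
[ 5.26185706  0.6833197  -3.64389393] [-0.31687182 -0.75358137  5.40867152] 77.11380374737928 [ -5.32773703 -47.34155416 -15.17523944   2.82262087   1.28105991
   5.41486323] [[ 9.99024896e-01  4.41343464e-02  1.19025101e-03]
 [ 4.41393441e-02 -9.99014963e-01 -4.56308529e-03]
 [ 9.87689784e-04  4.61117271e-03 -9.99988881e-01]]
```

View pics/w5.png

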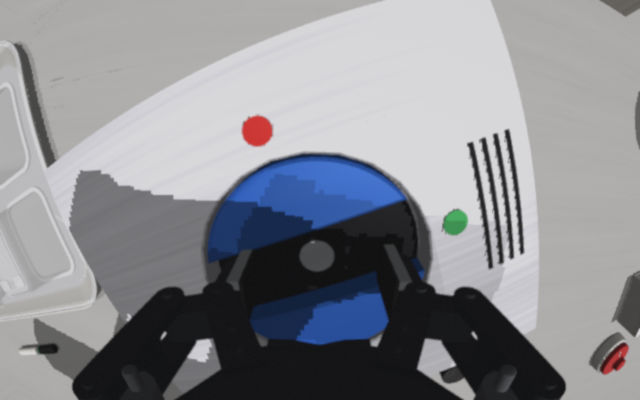

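The moment has reached 5.4 N·m and the slot lines up with the green dot at (455,222), so the fastener is at its stop. I'll turn back to free the fingers, then lift clear.

>>> {"op": "move_arm", "data": {"jaw": [6,6,6,6,6,6,6,6,6,6,6,6], "dp": [[0,0,0],[0,0,0],[0,0,0],[0,0,0],[0,0,0],[0,0,-0.5],[0,0,-1.5],[0,0,-3],[0,0,-3.5],[0,0,-3.5],[0,0,0],[0,0,0]], "turn": [[0,0,-0.06],[0,0,-0.07],[0,0,-0.07],[0,0,-0.05],[0,0,0],[0,0,0],[0,0,0],[0,0,0],[0,0,0],[0,0,0],[0,0,0],[0,0,0]]}}

```text
time_s: 12.58
position: [0.5266, 0.0255, 0.1933]
tool_rot: [[0.961, 0.276, 0.004], [0.276, -0.961, -0.001], [0.004, 0.002, -1.0]]
ft_force: [-1.3, 0.0, -0.3]
grip_width: 0.06
gripper_force: 0.0
```

Run:
```python
from h import *
s=observe(); p=np.array(s["position"]);R=np.array(s["tool_rot"]); print(p,s["ft_force"])
I,D=cams.get_image("wrist"); save("w6",I)
```

```text
[0.52660968 0.0254878  0.19326316] [-1.27161987  0.00316153 -0.33231438]
```

View pics/w6.png

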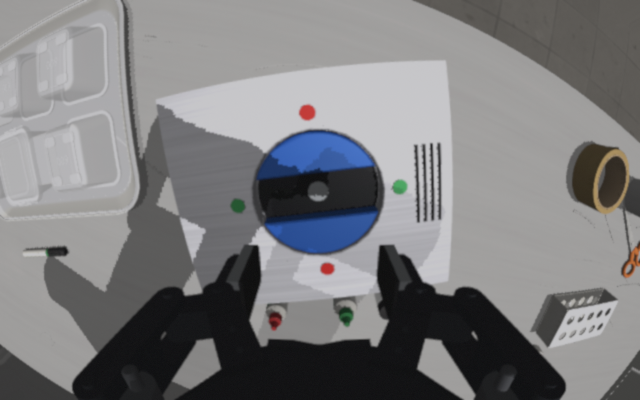

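The slot (about 6.9° in the picture) lines up with the green dots at (238,206) and (400,187) (about 6.7°). The bottles are upright and the arm is clear.

```bash
python3 -c "
from h import *
print(ticket.close_job())"
```

```text
the job is handed in; nothing more can be done
None
```

I pushed the panel shut, turned the fastener clockwise to its stop with the slot on the green dots, left the bottles and vial untouched, and handed the job in at about 13 s; no verdict came back.

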